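# Work the throttle paddle of one freshly oiled air sander

### The job

The air sander on the large round pad has just been oiled: with your closed fingertips press its throttle paddle gently all the way down, keep it down for about a second so that the oil works in, then let it spring back up and withdraw. Don't pick the sander up, tip it or push it out of place, and don't touch the other two sanders or anything else on the bench.

Things in the scene. Friction and masses are not known exactly. Their poses are not given: they have to be found in the camera images.
- sander_round: The sander to work: air palm sander, loose on the bench, about 0.9 kg, on a LARGE ROUND white pad 150 mm across. Round black head 80 mm across, its top 98 mm above the bench. Origin: centre of the pad's underside; z up. A tail 33 mm thick with brass inlet runs along +x, ending 153 mm from the origin. An aluminium paddle, 86 x 34 x 5 mm, lies over the head along x, free end to -x.
- paddle_round (a joint): Throttle paddle of the round-pad sander, rad: 0 up (released), 0.15 fully down on its stop. Hinge level, along the sander's y, 40 mm to +x of its origin and 103 mm above the bench; the paddle reaches 86 mm to -x, rising to its free end when up, level when down. Sprung: at paddle_round_spot it starts to move at about 1.8 N, is fully down at about 4.6 N and 10 mm, and returns by itself.
- paddle_round_spot (a point): Where to press: top of the round-pad sander's paddle, on its centre line, 68 mm from the hinge, 18 mm from the free end. About 27 mm to -x of the sander's origin; 116 mm above the bench when up, 105 mm when pressed. It moves with the paddle; its axes are the sander's when up (x along the paddle to the hinge).
- sander_square: Another sander, to be left alone: same head, tail, paddle and height (paddle's free end 118 mm above the bench) but on a SQUARISH pad 112 x 100 mm. Origin: centre of the pad's underside; tail along +x.
- sander_small: Another sander, to be left alone: slightly smaller copy (paddle's free end about 103 mm above the bench) on a SMALL ROUND pad only 76 mm across, hardly wider than its head. Origin: centre of the pad's underside; tail along +x.
- paddle_square (a joint): Paddle of the square-pad sander, rad: 0 up, 0.15 fully down. Leave alone.
- paddle_small (a joint): Paddle of the small sander, rad: 0 up, 0.15 fully down. Leave alone.
- oil_bottle: Small grey oil bottle standing between two of the sanders, 36 mm across, 100 mm tall. Origin: centre of its underside. Leave alone.
- coupler: Steel and brass hose coupler standing on end between two of the sanders, 26 mm across, 50 mm tall. Origin: centre of its underside. Leave alone.
- wrench: Flat steel wrench 160 mm long lying in front of the sanders, near the robot. Origin: its middle, on the bench; it lies along its x. Leave alone.
- disc_stack: Stack of brown abrasive discs, 76 mm across, 30 mm high, behind the sanders. Origin: centre of its underside. Leave alone.
- die_grinder: Slim air die grinder, 38 mm thick, about 215 mm long, lying in front of the sanders, near the robot. Origin: about its middle, on the bench; it lies along its x. Leave alone.
Not all that is in view belongs to the job. Leave any blue look-alike of the sander_round alone.

How it is judged:
By the outcome, as a careful person would: the job done as asked, in the order asked, and still so for the second after the job is handed in, with the robot touching nothing.
It also fails if it takes over 35 s, if anything falls off the work surface, if the arm or the gripper's body presses on something with over 40 N, if the wrist force passes 120 N, or if a joint passes its speed limit or range.

### The arm

A 7-joint arm with a two-finger parallel gripper is mounted at the origin on the work surface. World frame = base frame: x ahead of the robot, y to its left, z up, the work surface at z = 0. Lengths are in m, angles in rad, forces in N, time in s.
With the tool pointing down it reaches from about 0.425 to 0.95 m from the base axis. Payload 4.7 kg.
Tool frame: the origin (TCP) lies between the finger pads; the fingertips stand 25 mm ahead of it and the grasp point (between the pads) lies 6 mm ahead of it; z points along the fingers, y is the line along which they close (so a half turn about z gives the same grasp; the last joint's range is limited). The gripper opens to 85 mm and grips with 20 to 120 N. Pads are 22 mm wide; open, the fingers measure 114 mm over their backs; the gripper's body (76 mm by 85 mm) begins 54 mm behind the grasp point. The pads swing forward as they close: fully open they stand 13 mm farther back than shut.
Start: joints at [1.129, 0.469, -0.049, 1.532, 0.024, 1.141, -0.082], TCP at [0.271, -0.618, 0.256] pointing down, gripper open.
Joint ranges: [-2.59, 2.59], [-0.33, 1.99], [-1.39, 1.29], [0.1, 2.45], [-1.04, 4.18], [0.21, 1.99], [-2.66, 2.66]. Speed limits (rad/s): [2.57, 2.57, 3.14, 3.14, 3.14, 3.14, 3.14].

### API

Orientations are given as a 3x3 rotation matrix whose columns are the frame's x, y, z axes.
In Python, from rig import * gives the robot as it stands. Calls block until the motion is done:
- movep(position, orientation): joint-space move of the TCP to a pose.
- move_l(position, attitude=None, feed=0.15, until_force=None): straight line of the TCP; attitude=None keeps the orientation; feed is the mean speed in m/s. With until_force (N) it stops when the force on the tool has changed by that much, and returns True; else False.
- move_joints(angles): joint-space move.
- command_gripper(opening, newtons=None): finger opening in m; newtons is the grip in N (None keeps the last); returns when the fingers have stopped.
- sleep(seconds).
- inverse_kinematics(position, orientation): joint angles nearest the present ones, or None.
- sense(): the state.
- camera(name): name is "scene" or "side" or "wrist"; returns (picture, depth): 384x512x3 uint8, red, green, blue; 384x512 float32, m along the optical axis (not along the pixel's ray), 0 where there is no reading.
- camera_params(name): a dict with "K" (3x3 intrinsics, pixels), "dist" ([k1, k2, p1, p2, k3] as OpenCV has them; the pictures are not rectified), "position" and "rotation" of the camera in the world; the wrist camera has in their place "tool_from_camera" (4x4, takes a point from camera to tool coordinates, whose origin is the TCP and whose axes are the flange's). Camera axes: x right, y down, z forward; pixel columns grow to the right and rows downward; lengths in m; the calibration is good to about 2 mm. A picture is of the moment at which its call begins: read the wrist's pose just before it. camera_params takes no time and is no camera call.
A pose or a line that the arm cannot do raises Unreachable and nothing moves.
- finish_job(): hands the job in; it is judged then, once.
The state is a dict: "time_s": time; "joint_pos": joint angles; "qd": joint speeds; "joint_efforts": joint torques, N m; "position": TCP position; "tcp_rot": TCP orientation; "wrist_force": force on the tool from outside, world axes, zero at the start; "ft_torque": the same for the moment, N m; "finger_gap": finger opening in m; "gripper_force": force on a finger pad.
Only numpy, scipy, OpenCV 4.12 (cv2) and the standard library are available. Lean on these libraries where they do the work, as an engineer would, in place of code of your own. Each camera call takes 0.05 s, during which the arm holds its last target. There are 200 camera calls.

## Working session

There is one attempt and no reset: what is moved stays moved. The work goes in short steps, each a Python script; the robot and the scene stay as the last script left them, time stands still between calls to the robot, and variables do not carry over. Pictures are saved under pics/ and viewed, at most 10 in all, crops included, and the job is handed in when it is done.

```bash
mkdir -p pics; ls; python3 - <<'E'
from rig import *
import cv2, numpy as np
ims=[]
for n in ("scene","side"):
    p,d=camera(n); cv2.imwrite(f"pics/{n}0.png",p[:,:,::-1]); np.savez(f"{n}0.npz",p=p,d=d)
    c=camera_params(n); print(n,c["K"],c["dist"],c["position"],c["rotation"],(d>0).mean())
print(sense()["time_s"], sense()["wrist_force"])
E
```

```text
pics
scene [[383.41931895   0.         254.19774499]
 [  0.         383.41931895 189.53118579]
 [  0.           0.           1.        ]] [-0.08191112  0.          0.          0.          0.        ] [ 0.8223304  -0.62689189  0.81076446] [[ 0.89217631  0.31968067 -0.31910141]
 [ 0.45131953 -0.65942512  0.60122308]
 [-0.01822409 -0.68041368 -0.7326016 ]] 0.9956614176432291
side [[350.7217622    0.         249.53457655]
 [  0.         350.7217622  190.35958022]
 [  0.           0.           1.        ]] [-0.04460171  0.          0.          0.          0.        ] [ 0.41227261 -0.74425659  0.61513693] [[ 9.93138058e-01 -6.84000052e-02  9.48590368e-02]
 [-1.16947707e-01 -5.79633569e-01  8.06441665e-01]
 [-1.77132049e-04 -8.12001456e-01 -5.83655381e-01]] 0.9960581461588541
0.1 [-1.07212061 -0.12297305  0.43098174]
```

View pics/scene0.png

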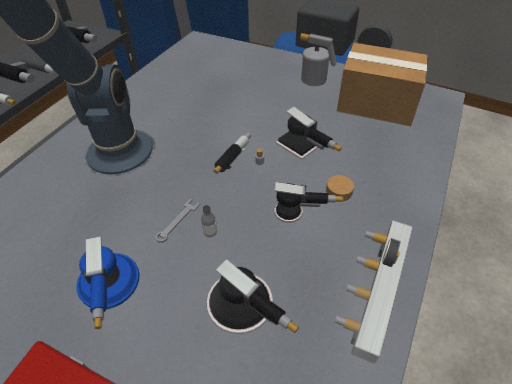

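View pics/side0.png

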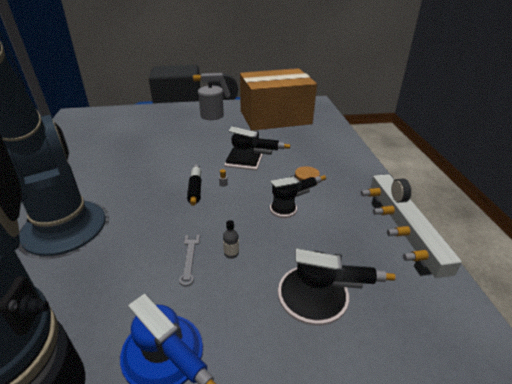

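The scene picture shows four things that could be taken for the target: black sander on a large round pad at (240,300), square pad at (297,145), small round pad at (289,210), and a blue look-alike at (108,280). I choose (240,300), which is (314,290) in side. Next I measure it and check it in a crop.

```bash
cat > h.py <<'E'
import numpy as np, cv2
from rig import camera_params
def cloud(n,tag="0"):
    f=np.load(f"{n}{tag}.npz"); p,d=f["p"],f["d"]; c=camera_params(n)
    v,u=np.mgrid[:384,:512]
    xy=cv2.undistortPoints(np.stack([u,v],-1).reshape(-1,1,2).astype(np.float32),np.array(c["K"]),np.array(c["dist"])).reshape(384,512,2)
    P=np.dstack([xy*d[...,None],d])@np.array(c["rotation"]).T+np.array(c["position"])
    return p,P
E
python3 - <<'E'
from h import *
for n,(u0,v0,u1,v1) in dict(scene=(195,250,310,345),side=(265,235,405,335)).items():
    p,P=cloud(n); s=np.s_[v0:v1,u0:u1]; q=p[s].astype(int); X=P[s]
    bright=(q.min(-1)>140)
    pad=X[bright&(X[...,2]>.095)&(X[...,2]<.135)]
    rim=X[bright&(X[...,2]<.03)&(X[...,2]>-.02)]
    A=np.c_[2*rim[:,:2],np.ones(len(rim))]; sol=np.linalg.lstsq(A,(rim[:,:2]**2).sum(1),rcond=None)[0]
    print(n,"rim c",sol[:2],"r",np.sqrt(sol[2]+sol[:2]@sol[:2]),"z",np.median(rim[:,2]),len(rim))
    (c,wh,a)=cv2.minAreaRect(pad[:,:2].astype(np.float32)); m=pad.mean(0)
    w,V=np.linalg.eigh(np.cov(pad[:,:2].T)); ax=V[:,1]
    t=(pad[:,:2]-m[:2])@ax
    print(" paddle rect",c,wh,a,"mean",m,"axis",ax,"z-slope",np.polyfit(t,pad[:,2],1),len(pad))
    br=X[(q[...,0]>150)&(q[...,0]-q[...,2]>70)]; print(" brass",np.median(br,0),len(br))
    cv2.imwrite(f"pics/{n}_crop.png",cv2.resize(p[s][:,:,::-1],None,fx=5,fy=5,interpolation=cv2.INTER_CUBIC))
    # heights nearby, others
    Q=P[(P[...,2]>.02)&(P[...,2]<.3)&(np.hypot(P[...,0]-sol[0],P[...,1]-sol[1])<.25)]
    print(" max z near",Q[:,2].max())
E
```

```text
scene rim c [ 0.5923132  -0.28403939] r 0.07569956011874436 z 0.01107498422292541 355
 paddle rect (0.596832275390625, -0.2895500957965851) (0.0340871661901474, 0.08564508706331253) 77.98489379882812 mean [ 0.59666176 -0.28983462  0.11243743] axis [-0.97581706  0.21858881] z-slope [0.14607996 0.11243743] 611
 brass [ 0.73721359 -0.32187962  0.08209093] 34
 max z near 0.12122239571957316
side rim c [ 0.60463207 -0.27972994] r 0.07743726234632417 z 0.009630053553876472 326
 paddle rect (0.5979415774345398, -0.2881351113319397) (0.034465909004211426, 0.08246715366840363) 77.23616027832031 mean [ 0.59693972 -0.28822095  0.11165223] axis [-0.9767189   0.21452318] z-slope [0.14966477 0.11165223] 512
 brass [ 0.74145048 -0.32121347  0.08118447] 16
 max z near 0.11901464307413262
```

View pics/scene_crop.png

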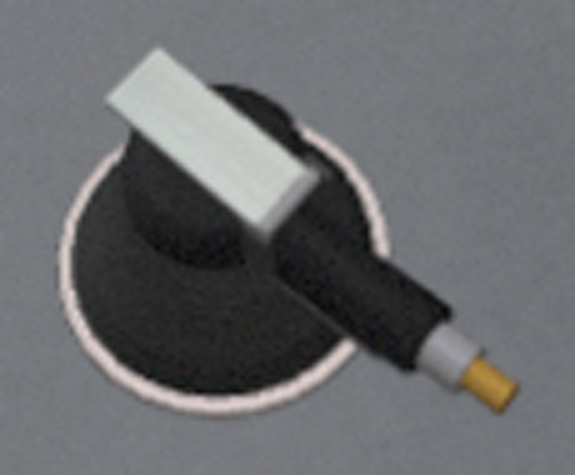

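The crop confirms it: a black sander on a large round white-rimmed pad, paddle free end at upper left (about crop (130,75)), brass inlet at lower right (490,390). The measured sizes fit the description: paddle 86x34 mm, rim radius 75 mm, slope 0.148 rad and brass height 82 mm. The spot comes out at (0.573, -0.283, 0.116). I'll close the fingers, hover above it and probe down.

```bash
python3 - <<'E'
from rig import *
import numpy as np, cv2
command_gripper(0.0,20)
z=np.array([0,0,-1.]); s=sense(); best=None
for sg in (1,-1):
    y=sg*np.array([.2165,.9763,0]); R=np.c_[np.cross(y,z),y,z]
    q=inverse_kinematics([.573,-.2834,.20],R)
    if q is None: continue
    c=np.abs(np.array(q)-s["joint_pos"]).max(); print(sg,c)
    if best is None or c<best[0]: best=(c,R)
R=best[1]; np.save("R.npy",R)
movep([.573,-.2834,.20],R)
move_l([.573,-.2834,.155],R,feed=.1); sleep(.3)
s=sense(); print(s["time_s"],s["position"],s["wrist_force"],s["finger_gap"])
p,d=camera("side"); cv2.imwrite("pics/side1.png",cv2.resize(p[150:340,240:430,::-1],None,fx=3,fy=3))
p,d=camera("scene"); cv2.imwrite("pics/scene1.png",cv2.resize(p[170:350,170:350,::-1],None,fx=3,fy=3))
E
```

```text
1 1.5210115883727917
-1 1.3421300901716884
3.4333 [ 0.5732972  -0.28348932  0.15562392] [-0.69220538  0.33981374 -0.79895855] -1.762474831433504e-05
```

View pics/side1.png

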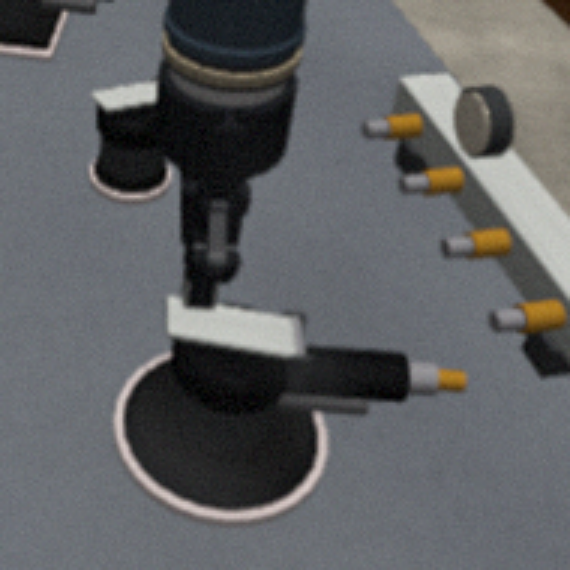

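View pics/scene1.png

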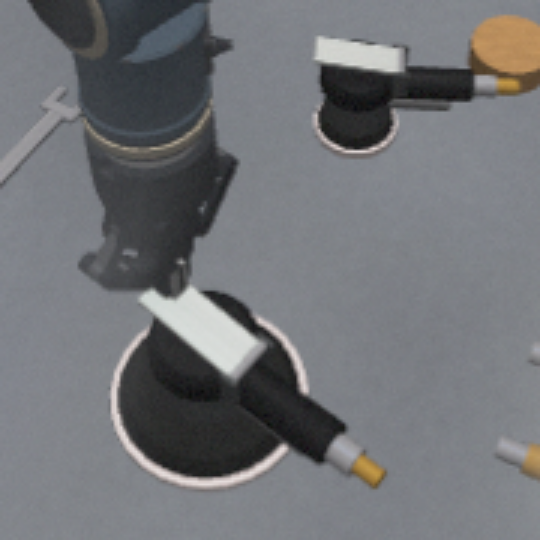

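The fingertips sit above the paddle's free-end part, at about (200,300) in the side crop and (175,285) in the scene crop, with about 14 mm clearance and well clear of everything else. Now I press.

```bash
python3 - <<'E'
from rig import *
import numpy as np, cv2
x,y=.573,-.2834
f0=np.array(sense()["wrist_force"])
def rep(t):
    s=sense(); print(t,round(s["time_s"],2),np.round(s["position"],4),np.round(np.array(s["wrist_force"])-f0,2)); return s
print(move_l([x,y,.134],feed=.02,until_force=8)); s=rep("mid")
hit=move_l([x,y,.120],feed=.012,until_force=6); print(hit); s=rep("down")
sleep(.4); rep("hold"); 
p,d=camera("side"); cv2.imwrite("pics/side2.png",cv2.resize(p[190:340,260:430,::-1],None,fx=4,fy=4)); np.savez("side2.npz",p=p,d=d)
sleep(.6); rep("hold2")
E
```

```text
False
mid 4.73 [ 0.573  -0.2835  0.1342] [-3.27 -0.44  3.35]
True
down 5.28 [ 0.5728 -0.2834  0.1306] [-1.51  0.06  5.45]
hold 5.68 [ 0.5728 -0.2834  0.1306] [-1.08  0.93  5.52]
hold2 6.33 [ 0.5728 -0.2834  0.1306] [-1.72  0.46  6.34]
```

View pics/side2.png

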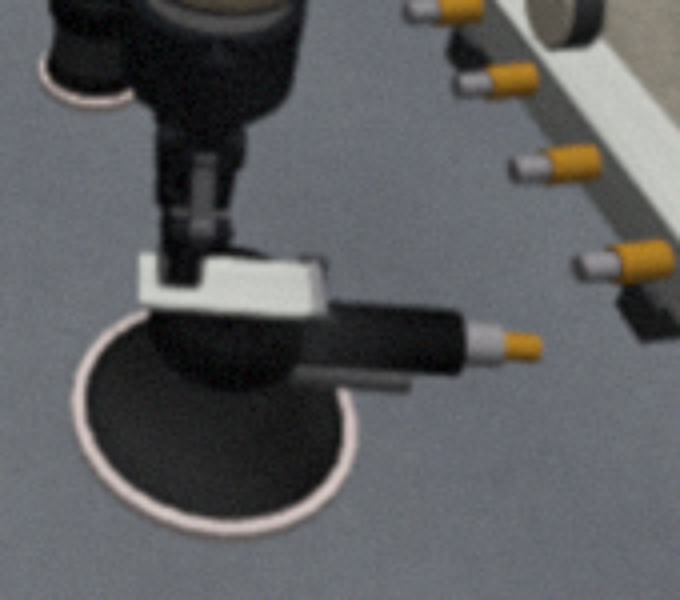

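The paddle is depressed under the fingertips (side crop (180,280)) and looks nearly level, at about 5.7 N. To be sure it's on its stop, I'll press on until the force rises clearly, then hold and release.

```bash
python3 - <<'E'
from rig import *
import numpy as np, cv2
from h import cloud
x,y=.573,-.2834
def rep(t):
    s=sense(); print(t,round(s["time_s"],2),np.round(s["position"],4),np.round(np.array(s["wrist_force"])-[-.69,.34,-.8],2))
print(move_l([x,y,.124],feed=.008,until_force=5)); rep("stop")
p,d=camera("side"); np.savez("side3.npz",p=p,d=d)
sleep(.5); rep("hold"); sleep(.55); rep("hold2")
move_l([x,y,.155],feed=.03); rep("up")
move_l([x,y,.28],feed=.12); sleep(.3); rep("clear")
for n in("side","scene"):
    p,d=camera(n); np.savez(f"{n}4.npz",p=p,d=d)
cv2.imwrite("pics/side4.png",p[:,:,::-1])
for tag in "0234":
    p,P=cloud("side",tag); X=P[235:335,265:405]; q=p[235:335,265:405].astype(int)
    m=X[(q.min(-1)>140)&(X[...,2]>.09)&(X[...,2]<.135)]; br=X[(q[...,0]>150)&(q[...,0]-q[...,2]>70)]
    t=(m[:,:2]-m[:,:2].mean(0))@[-.976,.2165]
    print(tag,"paddle slope",np.polyfit(t,m[:,2],1),"rect",cv2.minAreaRect(m[:,:2].astype(np.float32)),"brass",np.median(br,0))
E
```

```text
True
stop 6.64 [ 0.5728 -0.2834  0.1307] [ 0.52 -0.43  5.35]
hold 7.19 [ 0.5728 -0.2834  0.1306] [ 0.3  -0.03  6.93]
hold2 7.74 [ 0.5728 -0.2835  0.1306] [0.78 0.05 5.13]
up 8.72 [ 0.5727 -0.2833  0.1547] [ 0.91 -0.53 -0.04]
clear 10.22 [ 0.5729 -0.2833  0.2795] [ 1.   -0.55  0.49]
0 paddle slope [0.14970299 0.11165223] rect ((0.5979415774345398, -0.2881351113319397), (0.034465909004211426, 0.08246715366840363), 77.23616027832031) brass [ 0.74145048 -0.32121347  0.08118447]
2 paddle slope [-0.00182246  0.10479237] rect ((0.5989208221435547, -0.2843056619167328), (0.04262233525514603, 0.08458834141492844), 77.39714050292969) brass [ 0.74112718 -0.32217277  0.08054709]
3 paddle slope [5.18483393e-05 1.04877132e-01] rect ((0.5989147424697876, -0.284812331199646), (0.04330386966466904, 0.0860220268368721), 79.51679992675781) brass [ 0.74083318 -0.32180201  0.08051596]
4 paddle slope [0.15260255 0.11160906] rect ((0.5980353355407715, -0.28797581791877747), (0.035081539303064346, 0.08322225511074066), 78.47738647460938) brass [ 0.73963327 -0.32168024  0.08052771]
```

View pics/side4.png

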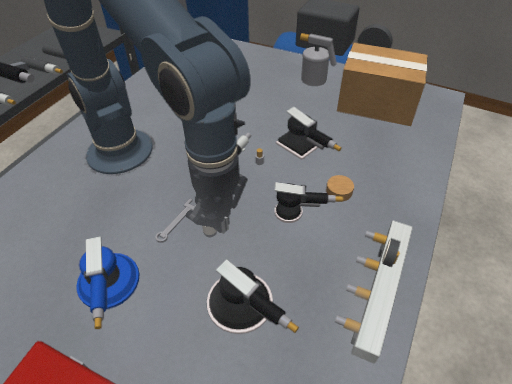

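The scene view (saved as side4) shows the sander still at (240,300) with its paddle up and the arm clear. The depth data agrees: paddle slope was 0.00 rad while pressed and 0.15 rad before and after, and the sander hasn't shifted.

```bash
python3 -c "
from rig import *
print(finish_job())"
```

```text
the job is handed in; nothing more can be done
None
```

I pressed the large round-pad sander's paddle fully down at about 6 N and let it spring back, leaving the sander in place and nothing else touched; the hold was about 2.4 s rather than one, and the job is handed in.

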